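Clamp two film reels on a rewind shaft

TASK

The two reels on one of the film rewinds sit loose on its long shaft. Slacken the paddle-headed screw of the spring clamp at the shaft's end, slide the clamp along until it has closed the reels up against the drive flange and its spring is squeezed about half-way, never driven solid, and tighten the screw again so that it stays there under spring pressure. Let go, and do not disturb the other things on the bench.

Things in the scene. Friction and masses are not known exactly. Their poses are not given: they have to be found in the camera images.
- rewind: Green film rewind stand, bolted down. Origin on the table below the shaft; x along the level 12 mm shaft (axis at z = 110 mm) from crank (-130 mm) to free end (+165 mm), z up. On the shaft from the crank side: drive flange, face set anywhere from x = -4 to +20 mm and not measured; two loose reels about 20 mm thick with gaps; spring clamp. Where the reels come solid must be felt.
- clamp: Steel collar, 34 mm diameter, 22 mm long; origin at its centre on the shaft axis, axes as the rewind's. On its -x side a coil spring and 38 mm pressure disc (free face 33 mm from the origin). Slides along x only: screw tight it holds over 30 N; slack it drags with about 6 N. Spring: 5 N per mm, solid at 3.6 mm (18 N); if let go slack it relaxes to about 6 N. Reels slide with under 1 N.
- paddle (a point): Centre of the upright steel paddle head of the clamp's screw, 34 mm above the shaft axis (144 mm above the table). Paddle 24 mm wide (its x axis), 8 mm thick (y), 22 mm high (z); the collar's top is 17 mm below this centre. It turns about its vertical z and travels with the clamp; the clamp can be pushed along by it.
- screw (a joint): Angle of the clamp's screw, rad: 0 to 0.15 as found (tight); grows as it is slackened, anticlockwise from above; its point leaves the shaft at about 0.7. Tight means under 0.3; stops at -0.1 and 2.2. Turning takes 0.16 N m slack, rising to 0.3 N m tight.
- reel_outer: The loose reel nearer to the clamp, 93 mm diameter, 20 mm thick, axis along the shaft. Origin at its centre on the shaft axis; axes as the rewind's.
- rewind_b: The other rewind stand, same casting and shaft, with a single 125 mm reel behind a black end cap and no spring clamp: leave it alone. Origin and axes as for the first.
- film_can: closed aluminium film can lying flat, 111 mm across, 22 mm high; a bystander, origin under its centre
- carton: flat cardboard microfilm carton, 100 x 100 x 26 mm; a bystander, origin under its centre
- spare_reel: spare empty reel lying flat, 93 mm across, 20 mm high; a bystander, origin under its centre
- loupe: magnifier loupe standing on the table, 44 mm across, 38 mm high; a bystander, origin under its centre
- stamp: wooden rubber stamp standing on its foot, 60 x 30 mm, 61 mm high; a bystander, origin under its centre
- mug: white mug, 80 mm across, 90 mm high; a bystander, origin under its centre
- cleaner: white plastic bottle, 56 mm across, 120 mm high; a bystander, origin under its centre
- driver: black-handled screwdriver lying flat, 180 mm long; a bystander, origin under its middle

How it is judged:
By the outcome, as a careful person would: the job done as asked, in the order asked, and still so for the second after the job is handed in, with the robot touching nothing.
It also fails if it takes over 61 s, if anything falls off the work surface, if the arm or the gripper's body presses on something with over 40 N, if the wrist force passes 120 N, or if a joint passes its speed limit or range.

ROBOT

A 6-joint arm with a two-finger parallel gripper is mounted at the origin on the work surface. World frame = base frame: x ahead of the robot, y to its left, z up, the work surface at z = 0. Lengths are in m, angles in rad, forces in N, time in s.
With the tool pointing down it reaches from about 0.15 to 0.775 m from the base axis. Payload 6.1 kg.
Tool frame: the origin (TCP) lies midway between the tips of the shut fingers; the grasp point (between the pads) lies r.grasp_offset behind it (r.grasp_offset is the distance from the TCP to the grasp point, in m); z points along the fingers, y is the line along which they close (so a half turn about z gives the same grasp; the last joint's range is limited). The gripper opens to 85 mm and grips with 20 to 120 N. Pads are 22 mm wide; open, the fingers measure 114 mm over their backs; the gripper's body (76 mm by 85 mm) begins 54 mm behind the grasp point. The pads swing forward as they close: fully open they stand 13 mm farther back than shut.
Start: joints at [0, 0.126, -0.04, 1.405, 0, 1.571], TCP at [0.525, -0, 0.231] pointing down, gripper open.
Joint ranges: [-2.72, 2.72], [-0.95, 1.95], [-1.27, 1.35], [-1.78, 2.02], [-1.46, 1.47], [-3.14, 3.14]. Speed limits (rad/s): [2.39, 2.39, 3.01, 3.14, 3.14, 3.14].

INTERFACE

Orientations are given as a unit quaternion [x, y, z, w].
In Python, from plant import status, viewer, r gives the robot as it stands. The module is installed in compiled form; this text tells all that it offers.
- The arm moves only by the tool arm_command, never from a script. Its argument "deltas" is a list of rows, each a list of 2 entries, a list of its own where there are three numbers: the shift along the tool's x, y, z in mm, then the turn, a rotation vector about the tool's x, y, z in rad. In form: [[[tx, ty, tz], [rx, ry, rz]], ...]. A call has 1 to 5 rows; each row shifts and turns the commanded pose from where the row before left it, along the tool's axes as they then stand; what a row does not reach is not made up. A row lasts 1/10 s, in which the tool goes at most 50 mm and 8.59 degrees, less where a joint would pass 70% of its speed; a pose out of reach is approached as far as the arm can. A call is refused whole if a number of a shift passes 50 or a number of a turn 0.15, either way. A call with a gripper value outside its range is refused whole. "hand" is the opening in per cent of the stroke, from 0 (shut) to 100 (fully open), set as the call begins (left out, the last holds). The fingers move at their own pace and stop on an object; "newtons" is the grip in N (left out, the last holds). Time passes only in rows, so rows that do not move let the fingers close. It gives the time, the measured TCP pose, the force, the opening and the grip force at its end, in the units of the state.
- status.observe(): the state, without advancing time (a new reading comes with each control period).
- viewer.snapshot(name): name is "scene" or "side" or "wrist"; returns a dict with "pixels" (420x560x3 uint8, red, green, blue), "fovy" (degrees; the focal length in pixels is half the picture's height over the tangent of half this angle, whatever the lens; pixels are square), "cx", "cy" (the principal point, pixels), "extrinsics" (4x4, takes a point from world to camera coordinates). Camera axes: x right, y down, z forward; pixel columns grow to the right and rows downward; lengths in m; the calibration is good to about 2 mm. A picture is of the moment at which its call begins. There is no depth.
- r.close_job(): hands the job in; it is judged then, once.
Trained networks look in the newest picture that a camera, given by its name, has taken for a name from the list of things; names that differ only in an ending like _2 or _b are one class to them, and where a whole thing is asked for, a point or a joint stands for the part that bears it (a point fixed in the world has none). Each returns a list of dicts, best first, with "confidence" (0 to 1); they miss things now and then, are a little off and sometimes report something else, mostly with a low value. They report only what shows in the picture. A call takes as long as a camera call.
- viewer.trace(camera, label): "region" (420x560 bool, what is visible of it) and "location" ([column, row] in pixels, amid what is visible of it).
The state is a dict: "t": time; "joint_positions": joint angles; "qvel": joint speeds; "tau": joint torques, N m; "position": TCP position; "eef_rot": TCP orientation; "ft_force": force on the tool from outside, world axes, zero at the start; "wrist_torque": the same for the moment, N m; "opening": finger opening in m; "finger_force": force on a finger pad.
Only numpy, scipy, OpenCV 4.12 (cv2) and the standard library are available. Lean on these libraries where they do the work, as an engineer would, in place of code of your own. Each camera call takes 0.05 s, during which the arm holds its last target. There are 200 camera calls.

## Working session

There is one attempt and no reset: what is moved stays moved. The work goes in short steps, Python scripts to look and compute and a tool call to move; the robot and the scene stay as the last step left them, time stands still between calls to the robot, and variables do not carry over. Pictures are saved under pics/ and viewed, at most 10 in all, crops included, and the job is handed in when it is done.

Besides the shell and the picture viewer there is one more tool, called after "Emit:" in YAML: its name, and indented under it one key for each argument. arm_command: Moves the arm, as the interface text tells. Its arguments: {"type":"object","properties":{"deltas":{"type":"array"},"hand":{"type":"number"},"newtons":{"type":"number"}},"required":["deltas"]}

```bash
mkdir -p pics; cat > h.py <<'E'
import numpy as np, cv2
from plant import status, viewer, r
def cam(s):
    f=210/np.tan(np.radians(s['fovy'])/2)
    return np.array([[f,0,s['cx']],[0,f,s['cy']],[0,0,1]]) @ s['extrinsics'][:3]
def atz(P,px,z):
    # world point at height z on the pixel's ray
    A=np.c_[P[:,0],P[:,1],-np.array([px[0],px[1],1.])]
    return np.linalg.solve(A,-(P[:,2]*z+P[:,3]))[:2]
def tri(P1,a,P2,b):
    X=cv2.triangulatePoints(P1,P2,np.float64(a).reshape(2,1),np.float64(b).reshape(2,1)); return (X[:3]/X[3]).ravel()
def proj(P,X):
    v=P@np.append(X,1); return v[:2]/v[2]
E
python3 - <<'E'
from h import *
ims=[];
np.set_printoptions(precision=3,suppress=True)
for c in ["scene","side"]:
    s=viewer.snapshot(c); ims.append(s['pixels']); P=cam(s); np.save(c+'P.npy',P)
    cv2.imwrite(f"pics/{c}0.png",cv2.cvtColor(s['pixels'],cv2.COLOR_RGB2BGR))
    for n in ["rewind","clamp","paddle","reel_outer"]:
        for d in viewer.trace(c,n)[:3]:
            print(c,n,round(d['confidence'],2),np.array(d['location']),d['region'].sum(), atz(P,d['location'],.144 if n=='paddle' else .11))
print(r.grasp_offset); print(status.observe())
E
```

```text
scene rewind 0.81 [220.2 222.8] 1401 [ 0.519 -0.178]
scene rewind 0.68 [312.6 192.8] 1430 [0.466 0.153]
scene clamp 0.67 [226.8 243.6] 117 [ 0.601 -0.168]
scene reel_outer 0.84 [222.5 230.2] 411 [ 0.548 -0.174]
side rewind 0.72 [234.4 190.4] 2487 [0.416 0.105]
side rewind 0.6 [287.8 249.5] 4186 [ 0.459 -0.214]
side clamp 0.86 [343.3 222.6] 349 [ 0.626 -0.152]
side clamp 0.43 [303.8 179.9] 423 [0.617 0.097]
side paddle 0.39 [347.  216.2] 102 [ 0.622 -0.178]
side reel_outer 0.6 [329.8 229.1] 443 [ 0.583 -0.168]
0.0187
{'t': 0.5, 'joint_positions': array([ 0.   ,  0.126, -0.04 ,  1.405,  0.   ,  1.571]), 'qvel': array([-0.001, -0.   ,  0.001, -0.   ,  0.001, -0.   ]), 'tau': array([ -0.002, -43.529,  35.282,   0.002,  -0.   ,  -0.   ]), 'position': array([0.525, 0.   , 0.231]), 'eef_rot': array([ 0.707,  0.707, -0.   , -0.   ]), 'ft_force': array([-0.232,  0.662,  0.193]), 'wrist_torque': array([ 0.027,  0.068, -0.001]), 'finger_force': 0.0, 'opening': 0.08550962064686046}
```

View pics/scene0.png

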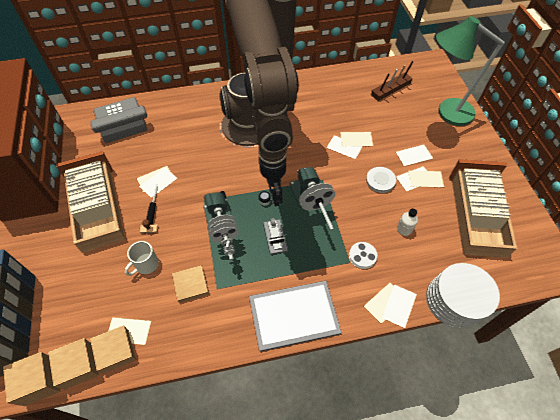

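View pics/side0.png

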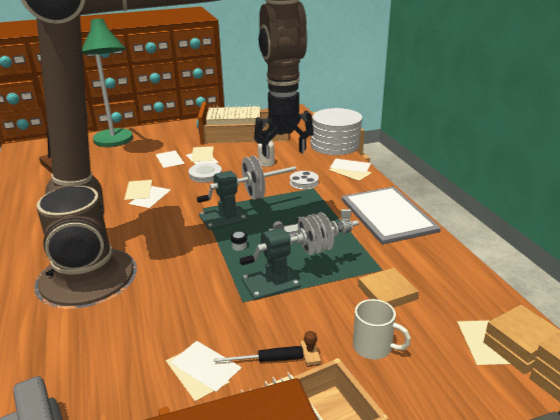

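The scene shows the target rewind at left (220, 225), with the clamp at its shaft end near (228, 245). In the side view the clamp and paddle are near (346, 217). The stand with the single reel is the other one. I'll move above the clamp.

Emit:
arm_command:
  deltas:
    - [[-34, 10, 0], [0, 0, 0]]
    - [[-34, 10, 0], [0, 0, 0]]
    - [[-34, 10, 0], [0, 0, 0]]
    - [[-34, 10, 0], [0, 0, 0]]
    - [[-34, 10, 0], [0, 0, 0]]

```text
t: 1.0
position: [0.5753, -0.1714, 0.2314]
eef_rot: [0.707, 0.707, 0.0, 0.0]
ft_force: [0.4, -0.1, -0.5]
opening: 0.0851
finger_force: 0.0
```

Emit:
arm_command:
  deltas:
    - [[0, 0, 0], [0, 0, -0.15]]
    - [[0, 0, 0], [0, 0, -0.15]]
    - [[0, 0, 0], [0, 0, -0.15]]
    - [[0, 0, 0], [0, 0, -0.15]]
    - [[0, 0, 0], [0, 0, -0.15]]

```text
t: 1.5
position: [0.575, -0.1701, 0.2312]
eef_rot: [0.396, 0.918, -0.0, -0.0]
ft_force: [-0.5, 1.2, 0.4]
opening: 0.0853
finger_force: 0.0
```

Emit:
arm_command:
  deltas:
    - [[0, 0, 0], [0, 0, -0.15]]
    - [[0, 0, 0], [0, 0, -0.15]]
    - [[0, 0, 0], [0, 0, -0.15]]
    - [[0, 0, 0], [0, 0, -0.15]]
    - [[0, 0, 0], [0, 0, -0.15]]

```text
t: 2.0
position: [0.575, -0.17, 0.2312]
eef_rot: [0.032, 0.999, 0.0, -0.0]
ft_force: [0.8, -0.3, 0.2]
opening: 0.0853
finger_force: 0.0
```

```bash
python3 - <<'E'
from h import *
np.set_printoptions(precision=4,suppress=True)
o=status.observe(); print(o['t'],o['joint_positions'],o['position'],o['eef_rot'])
s=viewer.snapshot("wrist"); P=cam(s); np.save('wP.npy',P)
print(s['extrinsics'])
cv2.imwrite("pics/w1.png",cv2.cvtColor(s['pixels'],cv2.COLOR_RGB2BGR))
for n in ["rewind","clamp","paddle","reel_outer"]:
    for d in viewer.trace("wrist",n)[:3]:
        x,y,w,h=cv2.boundingRect(d['region'].astype(np.uint8))
        print(n,round(d['confidence'],2),np.array(d['location']),d['region'].sum(),(x,y,w,h), atz(P,d['location'],.144 if n=='paddle' else .11))
        if n=='paddle': np.save('pad.npy',d['region'])
E
```

```text
2.0 [-0.2875  0.2701  0.1374  1.4382  0.     -0.2228] [ 0.575  -0.17    0.2312] [ 0.0323  0.9995  0.     -0.    ]
[[ 0.0641  0.9979 -0.0003  0.132 ]
 [ 0.9467 -0.0608  0.3162 -0.5968]
 [ 0.3155 -0.0206 -0.9487  0.1959]
 [ 0.      0.      0.      1.    ]]
rewind 0.78 [278.  132.5] 22006 (194, 0, 155, 297) [ 0.5263 -0.1741]
clamp 0.73 [296.9 249.4] 2869 (268, 208, 54, 89) [ 0.62   -0.1658]
paddle 0.79 [297.8 275.2] 565 (290, 255, 20, 41) [ 0.6243 -0.1661]
reel_outer 0.79 [287.8 179. ] 5141 (220, 147, 129, 60) [ 0.5613 -0.1693]
```

View pics/w1.png

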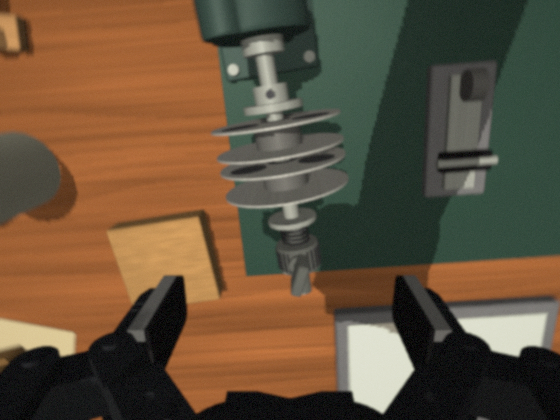

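The wrist view shows the shaft running from (265, 68) by the stand, through the flange at (273, 105) and the reels at (280, 130) and (288, 180). The pressure disc is at (292, 218), the collar at (297, 255) and the paddle at (300, 278). Next I'll fit the shaft line and the paddle box.

```bash
cat >> h.py <<'E'
def fitpad(P,m,x0):
    from scipy.optimize import minimize
    def mask(p):
        c,s=np.cos(p[2]),np.sin(p[2])
        q=np.array([proj(P,[p[0]+c*a-s*b,p[1]+s*a+c*b,.144+h]) for a in(-.012,.012) for b in(-.004,.004) for h in(-.011,.011)],np.float32)
        M=np.zeros((420*4,560*4),np.uint8); cv2.fillConvexPoly(M,np.round(cv2.convexHull(q*4+1.5)).astype(np.int32),1)
        return cv2.resize(M.astype(np.float32),(560,420),interpolation=cv2.INTER_AREA)
    f=lambda p:-np.minimum(mask(p),m).sum()/np.maximum(mask(p),m).sum()
    best=None
    for y in np.arange(-.4,.8,.15):
        i=np.array([[*x0,y],[x0[0]+.006,x0[1],y],[x0[0],x0[1]+.004,y],[*x0,y+.15]])
        o=minimize(f,i[0],method='Nelder-Mead',options=dict(initial_simplex=i,xatol=1e-4,fatol=1e-4))
        if best is None or o.fun<best.fun: best=o
    return best.x,-best.fun
E
python3 - <<'E'
from h import *
np.set_printoptions(precision=4,suppress=True)
P=np.load('wP.npy'); m=np.load('pad.npy').astype(np.float32)
A,B=atz(P,(265,68),.11),atz(P,(291,211),.11); print(A,B,np.arctan2(*(B-A)[::-1]))
for n,px in [('flange',(272,105)),('r1',(280,135)),('collar',(297,250)),('disc',(292,218)),('hub0',(262,45))]: print(n,atz(P,px,.11))
print(fitpad(P,m,(.628,-.165)))
E
python3 - <<'E'
import cv2
a=cv2.imread('pics/w1.png')[90:310,200:400]
cv2.imwrite('pics/w1c.png',cv2.resize(a,None,fx=2.7,fy=2.7,interpolation=cv2.INTER_CUBIC))
E
```

```text
[ 0.4821 -0.1798] [ 0.587  -0.1685] 0.10741667917798217
flange [ 0.5069 -0.177 ]
r1 [ 0.5282 -0.1728]
collar [ 0.6205 -0.1658]
disc [ 0.5928 -0.1681]
hub0 [ 0.4676 -0.1806]
(array([ 0.6247, -0.1652, -0.3108]), np.float64(0.856884241104126))
```

View pics/w1c.png

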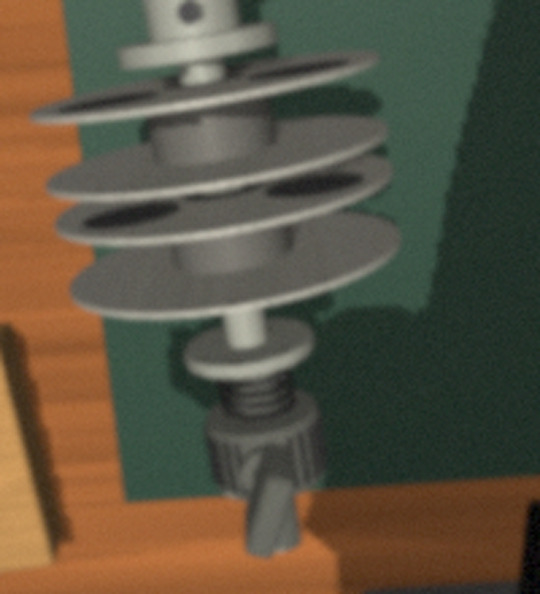

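The crop shows the disc at crop (250, 350), the spring and collar at (265, 440) and the paddle at (270, 510). The paddle's heading is ambiguous here, so I'll go nearer. The free gaps between disc, reels and flange are clear.

Emit:
arm_command:
  deltas:
    - [[0, 0, 0], [0, 0, -0.15]]
    - [[-5, 0, 0], [0, 0, -0.02]]
    - [[0, 0, 0], [0, 0, 0]]

```text
t: 2.55
position: [0.5805, -0.1696, 0.2312]
eef_rot: [-0.048, 0.999, 0.0, 0.0]
ft_force: [0.5, 0.1, -0.6]
opening: 0.0851
finger_force: 0.0
```

```bash
python3 - <<'E'
from h import *
np.set_printoptions(precision=4,suppress=True)
o=status.observe(); print(o['t'],o['joint_positions'],o['position'],o['eef_rot'])
s=viewer.snapshot("wrist"); P=cam(s); np.save('wP2.npy',P)
for n in ["paddle","clamp","reel_outer"]:
    for d in viewer.trace("wrist",n)[:1]:
        x,y,w,h=cv2.boundingRect(d['region'].astype(np.uint8))
        print(n,round(d['confidence'],2),np.array(d['location']),d['region'].sum(),(x,y,w,h))
        if n=='paddle': x0=x;y0=y;print(fitpad(P,d['region'].astype(np.float32),(.628,-.165)))
im=cv2.cvtColor(s['pixels'],cv2.COLOR_RGB2BGR)
cv2.imwrite("pics/w2f.png",im)
a=cv2.convertScaleAbs(im[y0-70:y0+60,x0-60:x0+80],alpha=1.8)
cv2.imwrite('pics/w2.png',cv2.resize(a,None,fx=4.5,fy=4.5,interpolation=cv2.INTER_CUBIC)); print(x0-60,y0-70)
for y in(-.3,.1,.25):
    c,q=np.cos(y),np.sin(y)
    print(y,[proj(P,[.628+c*a*.012-q*b*.004,-.165+q*a*.012+c*b*.004,h]).round() for a in(-1,1) for b in (-1,1) for h in (.155,)])
E
```

```text
2.55 [-0.2842  0.2801  0.1504  1.4409  0.0001 -0.3799] [ 0.5805 -0.1696  0.2312] [-0.0478  0.9989  0.      0.0001]
paddle 0.91 [287.9 266.6] 632 (278, 249, 23, 41)
(array([ 0.623 , -0.1654, -0.3131]), np.float64(0.8877105712890625))
clamp 0.78 [288.3 242.3] 2715 (265, 203, 49, 87)
reel_outer 0.67 [290.5 172.4] 5086 (225, 146, 129, 50)
218 179
-0.3 [array([289., 265.]), array([300., 269.]), array([276., 293.]), array([287., 297.])]
0.1 [array([282., 266.]), array([294., 266.]), array([282., 297.]), array([294., 296.])]
0.25 [array([280., 267.]), array([291., 265.]), array([285., 297.]), array([296., 296.])]
```

View pics/w2.png

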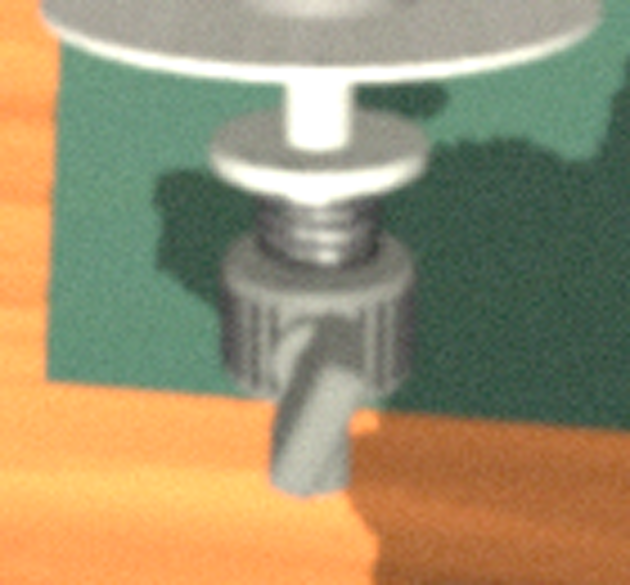

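The paddle is clear in this crop. Its top runs from (340, 380) down-left to (310, 490), so its heading is about -0.31 rad and its centre is (0.6235, -0.165). I'll align with it from above.

Emit:
arm_command:
  deltas:
    - [[-22, 0, 0], [0, 0, 0]]
    - [[-21, 0, 0], [0, 0, 0]]
    - [[0, 0, 0], [0, 0, 0.14]]
    - [[0, 0, 0], [0, 0, 0.14]]
    - [[0, 0, 0], [0, 0, 0.13]]
  hand: 35
  newtons: 70

```text
t: 3.25
position: [0.6229, -0.1653, 0.231]
eef_rot: [0.158, 0.987, 0.0, -0.0]
ft_force: [0.1, -1.4, 0.5]
opening: 0.0297
finger_force: 0.0
```

Emit:
arm_command:
  deltas:
    - [[0, 0, 25], [0, 0, 0]]
    - [[0, 0, 20], [0, 0, 0]]
    - [[0, 0, 0], [0, 0, 0]]
    - [[0, 0, 0], [0, 0, 0]]

```text
t: 3.65
position: [0.6225, -0.1653, 0.1865]
eef_rot: [0.155, 0.988, 0.0, -0.0]
ft_force: [-0.4, 0.3, -0.3]
opening: 0.0298
finger_force: 0.0
```

```bash
cat >> h.py <<'E'
def rep(name,x0=(.6235,-.1654)):
    np.set_printoptions(precision=4,suppress=True)
    o=status.observe(); q=o['eef_rot']
    yaw=(2*np.arctan2(q[1],q[0])-np.pi+np.pi)%(2*np.pi)-np.pi
    print(o['t'],'j6',o['joint_positions'][5],o['position'],'yaw',yaw,'F',o['ft_force'],'T',o['wrist_torque'],o['opening'],o['finger_force'])
    s=viewer.snapshot("wrist"); P=cam(s)
    for n in ["paddle","reel_outer"]:
        for d in viewer.trace("wrist",n)[:1]:
            print(n,round(d['confidence'],2),np.array(d['location']),d['region'].sum(),cv2.boundingRect(d['region'].astype(np.uint8)))
            if n=='paddle': print(fitpad(P,d['region'].astype(np.float32),x0))
    cv2.imwrite(f"pics/{name}.png",cv2.cvtColor(s['pixels'],cv2.COLOR_RGB2BGR))
    return s,P
E
python3 - <<'E'
from h import *
rep('w3')
P=np.load('wP2.npy')
A,B=atz(P,(290.5,172.4),.11),atz(P,(288.5,240),.11);print(A,B,np.arctan2(*(B-A)[::-1]))
E
```

```text
3.65 j6 0.051937224382478525 [ 0.6225 -0.1653  0.1865] yaw -0.31145118682825146 F [-0.3867  0.3494 -0.2505] T [ 0.0321 -0.0348  0.0174] 0.029800179575831944 0.0
paddle 0.93 [287.2 237.7] 756 (280, 214, 16, 53)
(array([ 0.6227, -0.165 , -0.3054]), np.float64(0.8973463177680969))
reel_outer 0.92 [244.6 124.1] 3995 (163, 72, 160, 98)
[ 0.5618 -0.1697] [ 0.6168 -0.1659] 0.06841192468809149
```

View pics/w3.png

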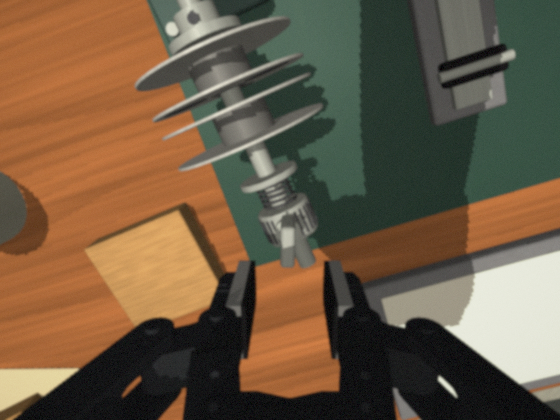

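The paddle stands upright in the image at (288, 240), in line with the finger gap centred at column 289. I'll descend and grip.

Emit:
arm_command:
  deltas:
    - [[0, 0, 20], [0, 0, 0]]
    - [[0, 0, 20], [0, 0, 0]]
    - [[0, 0, 14], [0, 0, 0]]
    - [[0, 0, 0], [0, 0, 0]]

```text
t: 4.2
position: [0.6219, -0.1651, 0.1307]
eef_rot: [0.155, 0.988, 0.0, -0.001]
ft_force: [0.4, -0.3, 0.6]
opening: 0.0296
finger_force: 0.0
```

Emit:
arm_command:
  deltas:
    - [[0, 0, 0], [0, 0, 0]]
    - [[0, 0, 0], [0, 0, 0]]
    - [[0, 0, 0], [0, 0, 0]]
    - [[0, 0, 0], [0, 0, 0]]
    - [[0, 0, 0], [0, 0, 0]]
  hand: 0
  newtons: 70

```text
t: 4.7
position: [0.623, -0.1661, 0.1336]
eef_rot: [0.155, 0.988, -0.001, 0.001]
ft_force: [-2.4, -4.8, 5.7]
opening: 0.0067
finger_force: 71.0
```

```bash
python3 - <<'E'
from h import *
rep('w4')
E
```

```text
4.7 j6 0.05137136753092358 [ 0.623  -0.1661  0.1336] yaw -0.31137629284474677 F [-2.3966 -4.8264  5.6852] T [-0.9274  0.6444 -0.1609] 0.006650114343343486 71.00795651553199
paddle 0.97 [292.1 288.4] 1148 (281, 254, 18, 74)
(array([ 0.6238, -0.1655, -0.3167]), np.float64(0.724575936794281))
reel_outer 0.85 [233.8 134.8] 7981 (121, 66, 215, 132)
```

Emit:
arm_command:
  deltas:
    - [[-0.8, -0.8, -1.5], [0, 0, 0]]
    - [[0, 0, 0], [0, 0, -0.1]]
    - [[0, 0, 0], [0, 0, -0.1]]
    - [[0, 0, 0], [0, 0, -0.1]]
    - [[0, 0, 0], [0, 0, -0.1]]

```text
t: 5.35
position: [0.623, -0.1661, 0.1336]
eef_rot: [-0.047, 0.999, 0.0, -0.0]
ft_force: [-2.2, -2.6, 1.6]
opening: 0.0065
finger_force: 70.3
```

```bash
python3 - <<'E'
from h import *
rep('w5')
E
```

```text
5.35 j6 -0.35407498150326655 [ 0.623  -0.1661  0.1336] yaw 0.09325627581859353 F [-2.1862 -2.5836  1.5702] T [-0.3423  0.525  -0.125 ] 0.006476711995103041 70.31496621260885
paddle 0.76 [289. 288.] 1252 (280, 253, 19, 75)
(array([ 0.6235, -0.165 ,  0.1266]), np.float64(0.7903416752815247))
reel_outer 0.86 [287.8 133.1] 9240 (181, 92, 218, 68)
```

Emit:
arm_command:
  deltas:
    - [[0, 0, 0], [0, 0, -0.11]]
    - [[0, 0, 0], [0, 0, -0.11]]
    - [[0, 0, 0], [0, 0, -0.11]]
    - [[0, 0, 0], [0, 0, -0.11]]
    - [[0, 0, 0], [0, 0, -0.11]]

```text
t: 6.0
position: [0.6229, -0.1659, 0.1336]
eef_rot: [-0.315, 0.949, 0.001, -0.0]
ft_force: [-3.6, -1.1, 1.0]
opening: 0.0066
finger_force: 70.3
```

Emit:
arm_command:
  deltas:
    - [[0, 0, 0], [0, 0, -0.05]]
    - [[0, 0, 0], [0, 0, 0]]

```text
t: 6.2
position: [0.6229, -0.1659, 0.1336]
eef_rot: [-0.337, 0.941, 0.001, -0.0]
ft_force: [-3.7, -0.4, 1.8]
opening: 0.0063
finger_force: 70.3
```

```bash
python3 - <<'E'
from h import *
s,P=rep('w6')
im=cv2.cvtColor(s['pixels'],cv2.COLOR_RGB2BGR); cv2.imwrite('pics/w6b.png',im)
E
```

```text
6.2 j6 -0.9481554555796324 [ 0.6229 -0.1659  0.1336] yaw 0.6875211541551112 F [-3.7208 -0.3578  1.7646] T [-0.0092  0.7956  0.0056] 0.006250069565786495 70.32055721026154
paddle 0.82 [289.9 285.7] 1261 (280, 253, 21, 75)
(array([ 0.6235, -0.1651,  0.6925]), np.float64(0.7960432767868042))
reel_outer 0.64 [372.  143.7] 7836 (276, 63, 200, 161)
```

View pics/w6b.png

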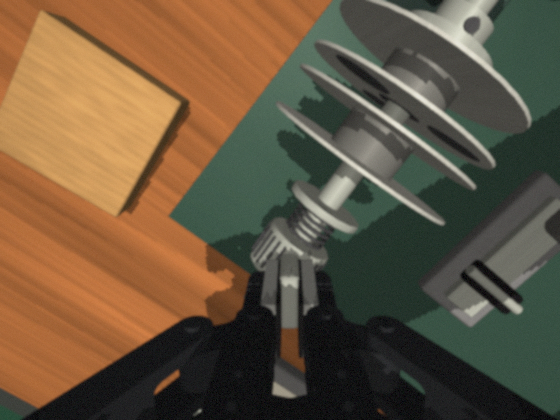

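The fingers hold the paddle at (290, 290), turned about 1.0 rad. The disc at (325, 207) still stands off the reels. I'll slide the clamp toward the flange.

Emit:
arm_command:
  deltas:
    - [[3.3, 2.25, 0], [0, 0, 0]]
    - [[3.3, 2.25, 0], [0, 0, 0]]
    - [[3.3, 2.25, 0], [0, 0, 0]]

```text
t: 6.65
position: [0.6134, -0.1668, 0.1337]
eef_rot: [-0.338, 0.941, -0.0, 0.002]
ft_force: [7.0, 1.4, -4.1]
opening: 0.0063
finger_force: 69.5
```

Emit:
arm_command:
  deltas:
    - [[3.3, 2.25, 0], [0, 0, 0]]
    - [[3.3, 2.25, 0], [0, 0, 0]]
    - [[0, 0, 0], [0, 0, 0]]

```text
t: 6.95
position: [0.6047, -0.1676, 0.1336]
eef_rot: [-0.338, 0.941, 0.0, 0.002]
ft_force: [4.1, 1.7, -4.3]
opening: 0.0063
finger_force: 69.6
```

```bash
python3 - <<'E'
from h import *
s,P=rep('w7',(.604,-.167))
E
```

```text
6.95 j6 -0.9601501430007418 [ 0.6047 -0.1676  0.1336] yaw 0.6888361184481813 F [ 4.0605  1.7349 -4.3039] T [ 0.3648 -0.8844 -0.0608] 0.006253492590873732 69.6415603713831
paddle 0.58 [288.9 288.3] 1210 (280, 253, 18, 75)
(array([ 0.6058, -0.1665,  0.7146]), np.float64(0.7647941708564758))
reel_outer 0.58 [344.  181.6] 9308 (253, 101, 192, 156)
```

Emit:
arm_command:
  deltas:
    - [[3.3, 2.25, 0], [0, 0, 0]]
    - [[3.3, 2.25, 0], [0, 0, 0]]

```text
t: 7.3
position: [0.5972, -0.1683, 0.1337]
eef_rot: [-0.338, 0.941, 0.0, 0.002]
ft_force: [6.3, 1.4, -4.7]
opening: 0.0065
finger_force: 69.5
```

Emit:
arm_command:
  deltas:
    - [[1.6, 1.1, 0], [0, 0, 0]]
    - [[1.6, 1.1, 0], [0, 0, 0]]

```text
t: 7.5
position: [0.5932, -0.1686, 0.1337]
eef_rot: [-0.338, 0.941, 0.0, 0.002]
ft_force: [6.1, 1.7, -5.0]
opening: 0.0065
finger_force: 69.5
```

```bash
python3 - <<'E'
from h import *
s,P=rep('w8',(.591,-.168))
E
```

```text
7.5 j6 -0.9671714240053357 [ 0.5932 -0.1686  0.1337] yaw 0.6891809389843537 F [ 6.1282  1.7057 -5.048 ] T [ 0.4889 -1.3082 -0.0377] 0.006479148810143369 69.52106970828027
paddle 0.92 [289.2 287.6] 1225 (280, 254, 19, 74)
(array([ 0.5941, -0.1683,  0.6762]), np.float64(0.7743362784385681))
reel_outer 0.61 [332.1 195.7] 10276 (246, 112, 189, 157)
```

View pics/w8.png

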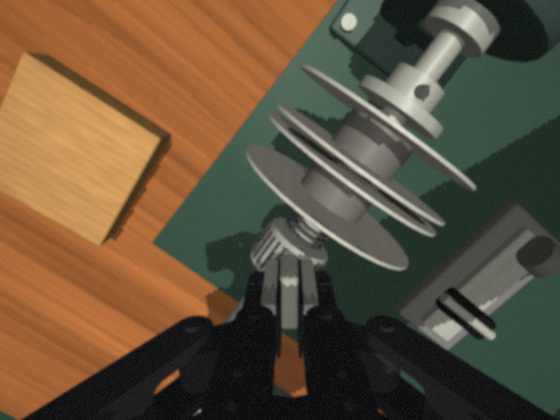

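The disc now carries the outer reel, with its rim around (330, 210). The reels have nearly met at (355, 160), and a gap to the flange at (405, 105) remains. I'll take finer steps and feel for contact.

Emit:
arm_command:
  deltas:
    - [[1.6, 1.1, 0], [0, 0, 0]]
    - [[1.6, 1.1, 0], [0, 0, 0]]

```text
t: 7.85
position: [0.5895, -0.169, 0.1337]
eef_rot: [-0.338, 0.941, 0.0, 0.002]
ft_force: [6.7, 1.5, -4.9]
opening: 0.0066
finger_force: 69.5
```

Emit:
arm_command:
  deltas:
    - [[0.8, 0.55, 0], [0, 0, 0]]
    - [[0.8, 0.55, 0], [0, 0, 0]]

```text
t: 8.05
position: [0.5876, -0.1691, 0.1337]
eef_rot: [-0.338, 0.941, 0.0, 0.002]
ft_force: [6.9, 1.4, -5.8]
opening: 0.0061
finger_force: 69.5
```

Emit:
arm_command:
  deltas:
    - [[0.8, 0.55, 0], [0, 0, 0]]
    - [[0.8, 0.55, 0], [0, 0, 0]]

```text
t: 8.25
position: [0.5857, -0.1693, 0.1337]
eef_rot: [-0.338, 0.941, 0.0, 0.002]
ft_force: [6.6, 2.5, -4.0]
opening: 0.0065
finger_force: 69.5
```

Emit:
arm_command:
  deltas:
    - [[0.8, 0.55, 0], [0, 0, 0]]
    - [[0.8, 0.55, 0], [0, 0, 0]]

```text
t: 8.45
position: [0.5837, -0.1695, 0.1337]
eef_rot: [-0.338, 0.941, 0.0, 0.002]
ft_force: [6.0, 1.5, -5.1]
opening: 0.0063
finger_force: 69.5
```

Emit:
arm_command:
  deltas:
    - [[0.8, 0.55, 0], [0, 0, 0]]
    - [[0.4, 0.27, 0], [0, 0, 0]]

```text
t: 8.65
position: [0.5822, -0.1696, 0.1337]
eef_rot: [-0.338, 0.941, 0.0, 0.002]
ft_force: [7.2, 2.0, -4.3]
opening: 0.0065
finger_force: 69.5
```

```bash
python3 - <<'E'
from h import *
s,P=rep('w9',(.583,-.169))
E
```

```text
8.65 j6 -0.9737352262602306 [ 0.5822 -0.1696  0.1337] yaw 0.6891884193353977 F [ 7.1977  1.971  -4.3127] T [ 0.4367 -1.3696 -0.0394] 0.006547892753197114 69.5202911796514
paddle 0.74 [288.2 285.1] 1179 (280, 254, 19, 73)
(array([ 0.5837, -0.1687,  0.6879]), np.float64(0.7454947829246521))
reel_outer 0.77 [332.8 200.4] 8162 (246, 117, 187, 154)
```

View pics/w9.png

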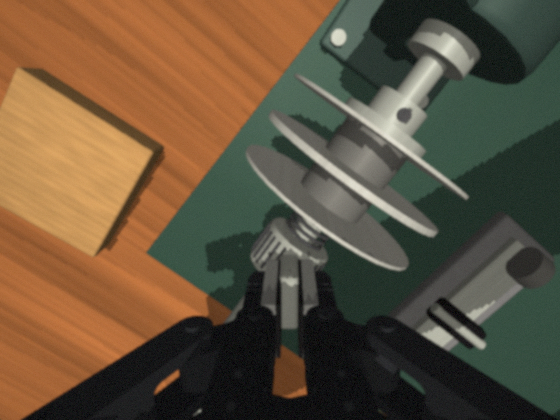

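The reels have met, with their touching rims at (350, 170). The inner reel is nearly at the flange at (395, 120).

Emit:
arm_command:
  deltas:
    - [[0.8, 0.55, 0], [0, 0, 0]]
    - [[0.4, 0.27, 0], [0, 0, 0]]

```text
t: 9.0
position: [0.5813, -0.1697, 0.1337]
eef_rot: [-0.338, 0.941, 0.0, 0.002]
ft_force: [9.0, 1.8, -5.5]
opening: 0.0064
finger_force: 69.4
```

Emit:
arm_command:
  deltas:
    - [[0.8, 0.55, 0], [0, 0, 0]]
    - [[0.4, 0.27, 0], [0, 0, 0]]

```text
t: 9.2
position: [0.5806, -0.1698, 0.1337]
eef_rot: [-0.338, 0.941, -0.0, 0.003]
ft_force: [11.3, 2.2, -8.1]
opening: 0.0064
finger_force: 69.1
```

Emit:
arm_command:
  deltas:
    - [[0.8, 0.55, 0], [0, 0, 0]]
    - [[0.4, 0.27, 0], [0, 0, 0]]

```text
t: 9.4
position: [0.5799, -0.1698, 0.1337]
eef_rot: [-0.338, 0.941, -0.0, 0.004]
ft_force: [14.5, 2.4, -9.5]
opening: 0.0063
finger_force: 68.8
```

Emit:
arm_command:
  deltas:
    - [[0.2, 0.14, 0], [0, 0, 0]]
    - [[0, 0, 0], [0, 0, 0]]

```text
t: 9.6
position: [0.5799, -0.1698, 0.1337]
eef_rot: [-0.338, 0.941, -0.0, 0.004]
ft_force: [13.8, 1.7, -9.4]
opening: 0.006
finger_force: 68.8
```

```bash
python3 - <<'E'
from h import *
F=[];X=[]
for i in range(6):
    viewer.snapshot("wrist"); o=status.observe(); F.append(o['ft_force']); X.append(o['position'])
print(np.mean(F,0),np.std(F,0),np.mean(X,0))
s,P=rep('w10',(.581,-.169))
E
```

```text
[13.91721476  2.57967976 -9.03770845] [0.31506463 0.31506205 0.3665933 ] [ 0.5798945  -0.1698279   0.13372687]
9.9 j6 -0.9764651292280914 [ 0.5799 -0.1698  0.1338] yaw 0.6896591392190405 F [14.1608  2.6305 -8.9977] T [ 0.522  -2.9691 -0.061 ] 0.00666694094152128 68.77057520672679
paddle 0.66 [288.2 287.4] 1259 (280, 254, 19, 75)
(array([ 0.5807, -0.1688,  0.6991]), np.float64(0.796079695224762))
reel_outer 0.66 [329.  206.5] 8709 (244, 118, 188, 156)
```

Emit:
arm_command:
  deltas:
    - [[0.4, 0.27, 0], [0, 0, 0]]
    - [[0, 0, 0], [0, 0, 0]]
    - [[0, 0, 0], [0, 0, 0]]

```text
t: 10.35
position: [0.5797, -0.1698, 0.1338]
eef_rot: [-0.338, 0.941, -0.0, 0.004]
ft_force: [15.4, 2.5, -9.4]
opening: 0.0063
finger_force: 68.7
```

Emit:
arm_command:
  deltas:
    - [[0, 0, 0], [0, 0, 0.1]]
    - [[0, 0, 0], [0, 0, 0.1]]
    - [[0, 0, 0], [0, 0, 0.1]]
    - [[0, 0, 0], [0, 0, 0.1]]

```text
t: 10.75
position: [0.5798, -0.17, 0.1337]
eef_rot: [-0.143, 0.99, 0.0, 0.004]
ft_force: [16.2, 1.3, -10.2]
opening: 0.0065
finger_force: 68.6
```

```bash
python3 - <<'E'
from h import *
s,P=rep('w11',(.581,-.169))
E
```

```text
10.75 j6 -0.5731511690731194 [ 0.5798 -0.17    0.1337] yaw 0.286120171184999 F [ 16.2467   1.3415 -10.2346] T [ 0.4474 -3.2894  0.1254] 0.006531034207799827 68.64696737669874
paddle 0.87 [288.1 288.5] 1274 (280, 254, 19, 76)
(array([ 0.5808, -0.1694,  0.2791]), np.float64(0.8046371936798096))
reel_outer 0.77 [299.8 203.8] 9766 (204, 145, 205, 96)
```

Emit:
arm_command:
  deltas:
    - [[0, 0, 0], [0, 0, 0.1]]
    - [[0, 0, 0], [0, 0, 0.1]]
    - [[0, 0, 0], [0, 0, 0.1]]
    - [[0, 0, 0], [0, 0, 0.1]]
    - [[0, 0, 0], [0, 0, 0.1]]

```text
t: 11.4
position: [0.5798, -0.1702, 0.1338]
eef_rot: [0.107, 0.994, 0.001, 0.004]
ft_force: [14.5, 1.3, -10.7]
opening: 0.0068
finger_force: 68.7
```

Emit:
arm_command:
  deltas:
    - [[0, 0, 0], [0, 0, 0.08]]
    - [[0, 0, 0], [0, 0, 0.04]]
    - [[0, 0, 0], [0, 0, 0]]
    - [[0, 0, 0], [0, 0, 0]]

```text
t: 11.8
position: [0.5798, -0.1703, 0.1338]
eef_rot: [0.164, 0.986, 0.001, 0.004]
ft_force: [15.1, 1.3, -9.8]
opening: 0.0063
finger_force: 68.7
```

```bash
python3 - <<'E'
from h import *
s,P=rep('w12',(.581,-.169))
E
```

```text
11.8 j6 0.04315733744111155 [ 0.5798 -0.1703  0.1338] yaw -0.33041770124728753 F [15.0936  1.3056 -9.8101] T [ 0.3018 -3.403   0.0212] 0.006333241091023045 68.72746072069276
paddle 0.63 [288.2 284.6] 1204 (281, 254, 19, 75)
(array([ 0.5816, -0.1692, -0.3318]), np.float64(0.7614229321479797))
reel_outer 0.6 [263.9 205.6] 9214 (155, 127, 200, 130)
```

Emit:
arm_command:
  deltas:
    - [[-0.9, 0.4, 0.5], [0, 0, 0]]
    - [[-0.9, 0.4, 0.5], [0, 0, 0]]
    - [[0, 0, 0], [0, 0, 0]]

```text
t: 12.25
position: [0.58, -0.1702, 0.1336]
eef_rot: [0.165, 0.986, 0.001, 0.003]
ft_force: [8.0, 1.1, -1.4]
opening: 0.0064
finger_force: 70.1
```

Emit:
arm_command:
  deltas:
    - [[-0.9, 0.4, 0], [0, 0, 0]]
    - [[-0.9, 0.4, 0], [0, 0, 0]]
    - [[0, 0, 0], [0, 0, 0]]

```text
t: 12.55
position: [0.5803, -0.1702, 0.1336]
eef_rot: [0.165, 0.986, 0.0, 0.001]
ft_force: [3.9, 0.5, 3.7]
opening: 0.0065
finger_force: 70.6
```

Emit:
arm_command:
  deltas:
    - [[0, 0, 0], [0, 0, 0]]
    - [[0, 0, 0], [0, 0, 0]]
    - [[0, 0, 0], [0, 0, 0]]
    - [[0, 0, 0], [0, 0, 0]]
  hand: 30

```text
t: 12.95
position: [0.5788, -0.1704, 0.1325]
eef_rot: [0.165, 0.986, -0.0, -0.001]
ft_force: [0.4, -0.0, 0.3]
opening: 0.0254
finger_force: 0.0
```

```bash
python3 - <<'E'
from h import *
s,P=rep('w13',(.581,-.169))
E
```

```text
12.95 j6 0.04487855559909054 [ 0.5788 -0.1704  0.1325] yaw -0.3310118142918008 F [ 0.4041 -0.0473  0.3447] T [-0.0514 -0.0042 -0.0273] 0.025382325576119157 0.0
paddle 0.87 [290.3 294. ] 1478 (281, 258, 21, 75)
(array([ 0.582 , -0.1696, -0.3412]), np.float64(0.908592164516449))
reel_outer 0.72 [263.6 208.6] 9005 (161, 133, 195, 127)
```

Emit:
arm_command:
  deltas:
    - [[0, 0, -15], [0, 0, 0]]
    - [[0, 0, -20], [0, 0, 0]]
    - [[0, 0, -20], [0, 0, 0]]
    - [[0, 0, 0], [0, 0, 0]]

```text
t: 13.5
position: [0.5805, -0.1707, 0.1908]
eef_rot: [0.165, 0.986, -0.0, 0.002]
ft_force: [0.1, 0.0, -0.1]
opening: 0.0258
finger_force: 0.0
```

```bash
python3 - <<'E'
from h import *
s,P=rep('w14',(.581,-.169))
a=cv2.cvtColor(s['pixels'],cv2.COLOR_RGB2BGR)[30:300,150:400]
cv2.imwrite('pics/w14c.png',cv2.resize(cv2.convertScaleAbs(a,alpha=1.4),None,fx=2.2,fy=2.2,interpolation=cv2.INTER_CUBIC))
E
```

```text
13.5 j6 0.04486930876098279 [ 0.5805 -0.1707  0.1908] yaw -0.33083440410898834 F [ 0.15    0.0321 -0.0757] T [-0.0257 -0.052   0.0197] 0.025777748074025917 0.0
paddle 0.67 [288.9 234.8] 748 (282, 209, 16, 52)
(array([ 0.5802, -0.1689, -0.3337]), np.float64(0.9122982025146484))
reel_outer 0.73 [268.6 170.3] 4231 (200, 132, 139, 77)
```

View pics/w14c.png

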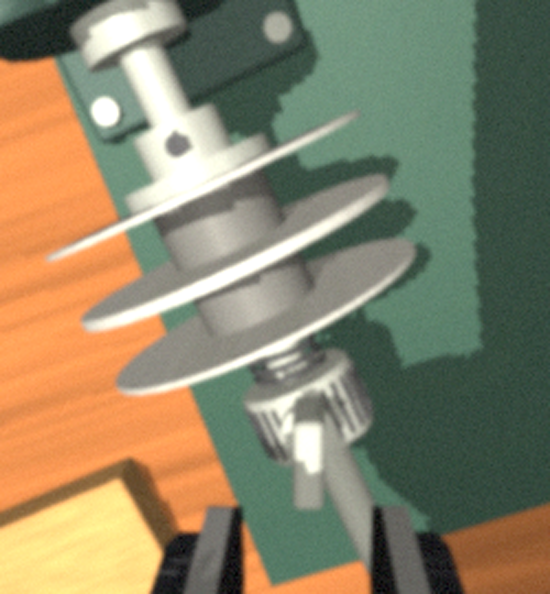

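The crop shows the reels closed up on the flange, the shortened spring at (288, 360), and the paddle at (308, 460) back at its tight heading with the fingers clear. I'll hand the job in.

```bash
python3 -c "
from plant import r
print(r.close_job())"
```

```text
the job is handed in; nothing more can be done
None
```

I handed the job in at about 13.5 s: the reels are closed up against the flange, the screw is back at its tight angle, and the gripper has let go clear of everything. From the push force I estimate the spring is squeezed about 1.7 mm of its 3.6 mm, though position readings ranged from 1.3 to 1.9 mm.

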